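# Tighten the vise's loose hold-down screw with the T-handle hex key

### The job

The bench vise's rear hold-down screw (the one in the lug behind the anvil, at the end away from the jaws) is slack. Take the large T-handle hex key from its stand, feel it gently into the screw's socket until it is fully home before any turning, then turn it clockwise until the screw comes up tight and nip it up firmly, without forcing it. Put the key back in its own hole of the stand and let go; leave the other things on the bench alone.

Things in the scene. Friction and masses are not known exactly. Their poses are not given: they have to be found in the camera images.
- key_grip (a point): Centre of the crossbar of the large T-handle hex key (loose, 0.2 to 0.33 kg), upright in its stand at the start. Bar: black plastic, 100 mm long (this point's y), 16 mm thick (x: pinch its flat sides from above), 26 mm tall. z points up, away from the tip. A steel hexagonal shank, 14 mm across flats, runs down from mid-bar to the tip, 163 mm below this point.
- key_tip (a point): Centre of the end face of the large key's shank; axes as key_grip. The last 2 mm are a lead-in nose, 12.4 mm across flats, which enters the socket at any bearing; the full hexagon above it goes in only when its corners agree with the socket's, within about 3 degrees.
- screw_top (a point): Middle of the top face of the loose screw's head, on its upright axis, 41 mm above the bench; z up, fixed to the vise. Dark steel cap screw, head 24 mm across, 16 mm high; hexagonal socket 14.8 mm across flats, 10 mm deep: fully home, the key's tip is 10 mm below this point. The hexagon's bearing is not given by any entry: find it by feel; it repeats every 60 degrees.
- screw (a joint): Turn of the loose screw in rad, growing clockwise seen from above. Starts slack, between 0 and 0.45, with a drag of about 0.12 N m, and comes up hard at 1.4, where it has to be nipped up with the key: a turning moment of 0.25 to 0.5 N m (under 0.2 is not tight, over 0.6 strains it; each 0.01 rad of the wrist adds some 0.05 N m or more). It then stays where it is left.
- head_rim (a point): A point on the top rim of the loose screw's head, 11 mm from its axis; it turns with the screw. Its bearing tells nothing of the hexagon's.
- vise: Grey cast bench vise, 155 mm high, bolted down; origin on the bench under the middle of its round base, x towards the jaws. The loose screw is in the rear lug, 115 mm along -x; the anvil's edge is 33 mm from that screw's axis. Two like screws in the side lugs are already tight.
- stand_hole (a point): Middle of the mouth of the large key's hole in the aluminium stand (fixed block 60 x 160 x 55 mm high); z up, y along the block. Round, 22 mm wide, 2 mm chamfer, 45 mm deep: the key stands on its floor at any yaw, tip 45 mm below this point. A smaller hole 80 mm along -y holds the small key.
- small_key: Smaller T-handle hex key in the stand (8 mm across flats, 110 mm tall, bar 75 mm long); origin at the tip, z up. Leave it.
- cell: Black and copper D-size battery, 33 mm across and 60 mm tall, standing on the bench near the rear lug; origin under its centre. Leave it.
- tape: Roll of tape lying flat, 104 mm across, 25 mm high; origin under its centre. Leave it.
- driver: Red-handled screwdriver lying on the bench, x along it. Leave it.
Not all that is in view belongs to the job. Leave any pink or white look-alike of the part that bears key_grip alone. Of the things shaped like the part that bears stand_hole, the aluminium one is meant.

How it is judged:
By the outcome, as a careful person would: the job done as asked, in the order asked, and still so for the second after the job is handed in, with the robot touching nothing.
It also fails if it takes over 72 s, if anything falls off the work surface, if the arm or the gripper's body presses on something with over 40 N, if the wrist force passes 120 N, or if a joint passes its speed limit or range.

### The arm

A 6-joint arm with a two-finger parallel gripper is mounted at the origin on the work surface. World frame = base frame: x ahead of the robot, y to its left, z up, the work surface at z = 0. Lengths are in mm, angles in rad, forces in N, time in s.
With the tool pointing down it reaches from about 300 to 775 mm from the base axis. Payload 14.6 kg.
Tool frame: the origin (TCP) lies on the centre line of the jaws, within the pads' length; the fingertips stand 19 mm ahead of it and the grasp point (between the pads) is the TCP (bot.tip_reach is the distance from the TCP to the fingertips, in mm); z points along the fingers, y is the line along which they close (so a half turn about z gives the same grasp; the last joint's range is limited). The gripper opens to 85 mm and grips with 20 to 120 N. Pads are 22 mm wide; open, the fingers measure 114 mm over their backs; the gripper's body (76 mm by 85 mm) begins 54 mm behind the grasp point. The pads swing forward as they close: fully open they stand 13 mm farther back than shut.
Start: joints at [-1.179, 0.3, 1.521, -0, 1.321, -0.067], TCP at [243.572, -493.115, 250.281] pointing down, gripper open.
Joint ranges: [-3.03, 3.03], [-0.79, 2.21], [0.23, 2.52], [-1.04, 4.18], [0, 3.07], [-2.55, 2.55]. Speed limits (rad/s): [2.22, 2.22, 2.57, 3.14, 3.14, 3.14].

### API

Orientations are given as a unit quaternion [w, x, y, z].
In Python, from rig import bot gives the robot as it stands. Calls block until the motion is done:
- bot.move_to(position, orientation): joint-space move of the TCP to a pose.
- bot.servo_line(position, attitude=None, speed=150, until_force=None): straight line of the TCP; attitude=None keeps the orientation; speed is the mean speed in mm/s. With until_force (N) it stops when the force on the tool has changed by that much, and returns True; else False.
- bot.move_joints(angles): joint-space move.
- bot.move_gripper(opening, grip_force=None): finger opening in mm; grip_force is the grip in N (None keeps the last); returns when the fingers have stopped.
- bot.dwell(seconds).
- bot.ik(position, orientation): joint angles nearest the present ones, or None.
- bot.read_state(): the state.
- bot.read_camera(name): name is "scene" or "top" or "wrist"; returns a dict with "image" (420x560x3 uint8, blue, green, red), "depth" (420x560 float32, mm along the optical axis (not along the pixel's ray), 0 where there is no reading), "fovy" (degrees; the focal length in pixels is half the picture's height over the tangent of half this angle, whatever the lens; pixels are square), "cx", "cy" (the principal point, pixels), "eye" and "attitude" of the camera in the world; the wrist camera has in their place "mount" (4x4, takes a point from camera to tool coordinates, whose origin is the TCP and whose axes are the flange's). Camera axes: x right, y down, z forward; pixel columns grow to the right and rows downward; lengths in mm; the calibration is good to about 2 mm. A picture is of the moment at which its call begins: read the wrist's pose just before it.
A pose or a line that the arm cannot do raises bot.MotionError and nothing moves.
- bot.finish_job(): hands the job in; it is judged then, once.
The state is a dict: "clock": time; "joint_positions": joint angles; "qvel": joint speeds; "effort": joint torques, N m; "ee_pos": TCP position; "tool_rot": TCP orientation; "ft_force": force on the tool from outside, world axes, zero at the start; "moment": the same for the moment, N m; "grip_width": finger opening in mm; "grip_force": force on a finger pad.
Only numpy, scipy, OpenCV 4.12 (cv2) and the standard library are available. Lean on these libraries where they do the work, as an engineer would, in place of code of your own. Each camera call takes 0.05 s, during which the arm holds its last target. There are 200 camera calls.

## Working session

There is one attempt and no reset: what is moved stays moved. The work goes in short steps, each a Python script; the robot and the scene stay as the last script left them, time stands still between calls to the robot, and variables do not carry over. Pictures are saved under pics/ and viewed, at most 10 in all, crops included, and the job is handed in when it is done.

```bash
mkdir -p pics; ls; python3 - <<'E'
from rig import bot
import cv2,pickle
for n in("scene","top"):
    c=bot.read_camera(n);pickle.dump(c,open(n+".pkl","wb"));cv2.imwrite(f"pics/{n}.png",c["image"])
    print(n,c["fovy"],c["cx"],c["cy"],c["eye"],c["attitude"])
s=bot.read_state();print(s)
E
```

```text
pics
scene 48.301012464575166 275.24081661709596 211.53311897391933 [1188.47332054  -38.49955936  994.92046266] [-0.24093286  0.66266227  0.67060875 -0.23046469]
top 44.27979506791583 275.7623350764606 207.87450848360584 [ 230.10902557  -15.46912162 1699.46327362] [ 0.0605705  -0.69624503  0.71262487 -0.06115446]
{'clock': 0.1, 'joint_positions': array([-1.17859499e+00,  3.00430565e-01,  1.52147393e+00,  2.55022493e-05,
        1.32069287e+00, -6.66002958e-02]), 'qvel': array([ 2.94760907e-04, -8.84573157e-04, -1.83227304e-03, -4.42567494e-04,
        9.44239569e-05,  9.52475418e-05]), 'effort': array([ 1.71036914e-03, -5.44375885e+01, -3.62370479e+01, -1.43023760e-05,
        3.02638437e-03,  6.59216042e-07]), 'ee_pos': array([ 243.51773013, -492.96238624,  249.78886772]), 'tool_rot': array([-4.97715119e-04,  9.73803416e-01,  2.27390971e-01, -6.92334742e-05]), 'ft_force': array([-0.64702607, -0.2113009 ,  0.3540845 ]), 'moment': array([ 0.03784457, -0.019854  , -0.01034934]), 'grip_force': 0.0, 'grip_width': 85.33393394650994}
```

View pics/scene.png

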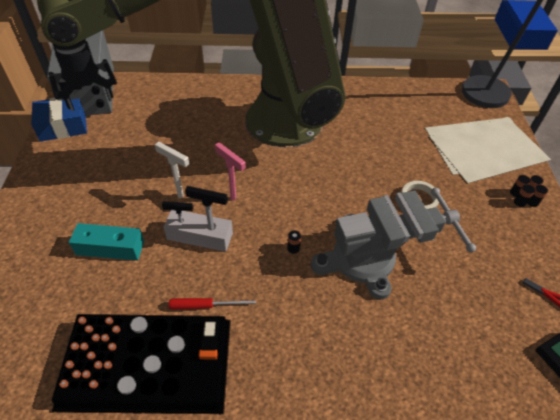

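View pics/top.png

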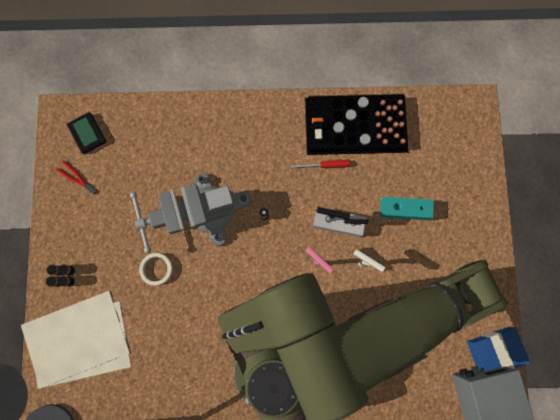

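The scene view shows an aluminium stand at (198,230) carrying two black bars: large (206,195), small (178,205). The look-alikes are a white key (172,153), a pink key (230,155) and a teal block (105,242). The top view shows the same stand at (341,221), the vise's rear lug at (244,199) and the cell at (264,213). The large black bar in the aluminium block fits the description; I'll confirm it in an enlarged crop.

```bash
cat > h.py <<'E'
import numpy as np,cv2,pickle
from scipy.spatial.transform import Rotation as R
def q2R(q): return R.from_quat(np.r_[q[1:],q[0]]).as_matrix()
def down(yaw):  # tool z down, tool y (closing line) at bearing yaw
    y=np.array([np.cos(yaw),np.sin(yaw),0]);z=np.array([0,0,-1.]);x=np.cross(y,z)
    q=R.from_matrix(np.c_[x,y,z]).as_quat();return np.r_[q[3],q[:3]]
def pose(c,st=None):
    if "eye" in c: return q2R(c["attitude"]),np.array(c["eye"])
    Rt=q2R(st["tool_rot"]);M=np.array(c["mount"])
    return Rt@M[:3,:3],Rt@M[:3,3]+st["ee_pos"]
def ray(c,u,v,st=None):
    f=c["image"].shape[0]/2/np.tan(np.radians(c["fovy"])/2)
    A,e=pose(c,st);return e,A@np.array([(u-c["cx"])/f,(v-c["cy"])/f,1.])
def plane(c,u,v,z,st=None):
    e,d=ray(c,u,v,st);return e+d*(z-e[2])/d[2]
def dep(c,u,v,st=None):
    e,d=ray(c,u,v,st);return e+d*c["depth"][int(v),int(u)]
def cloud(c,st=None):
    f=c["image"].shape[0]/2/np.tan(np.radians(c["fovy"])/2)
    A,e=pose(c,st);h,w=c["depth"].shape;v,u=np.mgrid[:h,:w]
    d=c["depth"][...,None]*np.stack([(u-c["cx"])/f,(v-c["cy"])/f,np.ones((h,w))],-1)
    return e+d@A.T
E
python3 - <<'E'
from h import *
t=pickle.load(open("top.pkl","rb"));s=pickle.load(open("scene.pkl","rb"))
a=cv2.resize(t["image"][170:260,190:390],None,fx=4,fy=4,interpolation=2)[:300]
a=cv2.resize(t["image"][180:250,190:390],None,fx=4,fy=4,interpolation=2)
b=cv2.resize(s["image"][180:255,150:350],None,fx=4,fy=4,interpolation=2)
cv2.imwrite("pics/crop.png",np.vstack([a,b]))
for c,n,pts in((t,"top",[(244,199),(264,213),(341,221),(350,215),(325,215),(203,178),(219,239)]),(s,"scene",[(206,195),(178,205),(322,262),(381,287),(294,240)])):
    for p in pts: print(n,p,dep(c,*p).round(0))
C=cloud(t); m=(C[...,2]>95)&(C[...,2]<250)&(t["image"].max(2)<70)
m[:, :300]=0;m[:,400:]=0;m[240:]=0;m[:190]=0
P=C[m];print(len(P));
import numpy as np
for z0,z1 in((95,135),(135,250)):
    q=P[(P[:,2]>z0)&(P[:,2]<z1)];print(z0,len(q),q.mean(0) if len(q) else'',np.percentile(q,[5,95],axis=0) if len(q) else '')
E
```

```text
top (244, 199) [552.  83.  36.]
top (264, 213) [500.  18.  55.]
top (341, 221) [ 468. -229.   56.]
top (350, 215) [ 488. -259.   52.]
top (325, 215) [ 489. -178.   58.]
top (203, 178) [624. 217.  43.]
top (219, 239) [421. 165.  40.]
scene (206, 195) [ 486. -187.  183.]
scene (178, 205) [ 465. -263.  119.]
scene (322, 262) [570.  88.  38.]
scene (381, 287) [635. 223.  35.]
scene (294, 240) [521.  20.  59.]
320
95 113 [ 458.84016146 -267.40926466  118.02982162] [[ 452.13368884 -298.13482435  110.06230269]
 [ 464.90983587 -235.35245922  125.09514342]]
135 207 [ 474.68741744 -191.07732711  182.26668522] [[ 462.18129977 -231.2652209   163.97930736]
 [ 487.06845968 -148.27169473  190.64008193]]
```

View pics/crop.png

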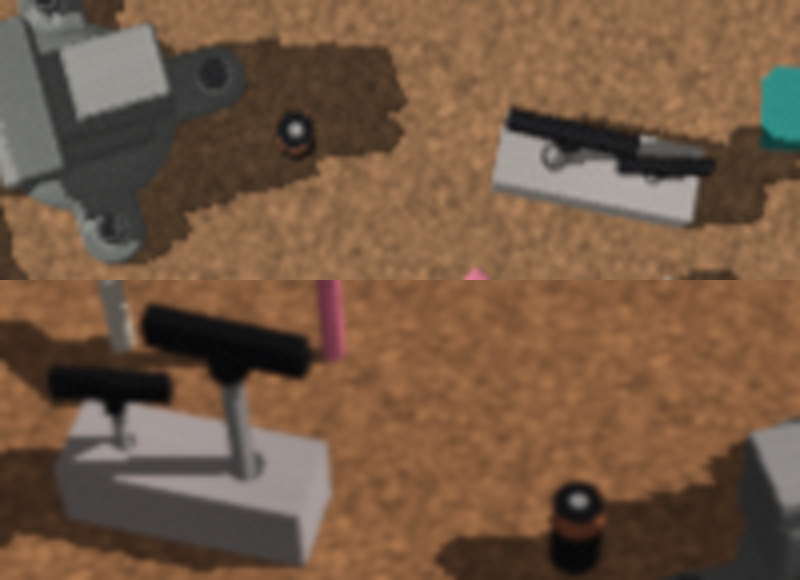

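The crop confirms it. The taller large black bar, crop (560,130) in the top half and (225,340) in the scene half, stands in the aluminium block. The rear-lug screw is at crop (213,72), with the cell beside it at (295,130). Next I take wrist looks at the screw and then the key.

```bash
python3 - <<'E'
from rig import bot
from h import *
c=bot.read_camera("wrist");M=np.array(c["mount"]);print(M.round(3),c["fovy"],c["cx"],c["cy"])
def look(target,yaw,z,name):
    # put the optical axis on target at height z of TCP
    q=down(yaw);Rt=q2R(q);o=Rt@M[:3,3];d=Rt@M[:3,2]
    e=np.array([0,0,z])+o;h=e+d*(target[2]-e[2])/d[2]
    bot.move_to([target[0]-h[0],target[1]-h[1],z],q)
    s=bot.read_state();c=bot.read_camera("wrist");c["st"]=s;pickle.dump(c,open(name+".pkl","wb"));cv2.imwrite(f"pics/{name}.png",c["image"]);print(name,s["clock"],s["joint_positions"].round(2),s["ee_pos"])
look([475,-190,186],-0.297,300,"wkey")
look([552,83,41],0.149-0.0,250,"wscrew")
E
```

```text
[[  -0.      -0.962   -0.272   68.183]
 [   1.      -0.       0.      -0.556]
 [  -0.      -0.272    0.962 -122.897]
 [   0.       0.       0.       1.   ]] 70.5457539087991 279.0187018356331 208.69503972670665
wkey 1.575 [-0.46  0.18  1.55 -0.    1.41 -0.16] [ 474.86042574 -192.14268297  299.81366004]
wscrew 2.8167 [ 0.13  0.32  1.49 -0.    1.33 -0.02] [548.92028876 107.22170725 250.26298484]
```

View pics/wkey.png

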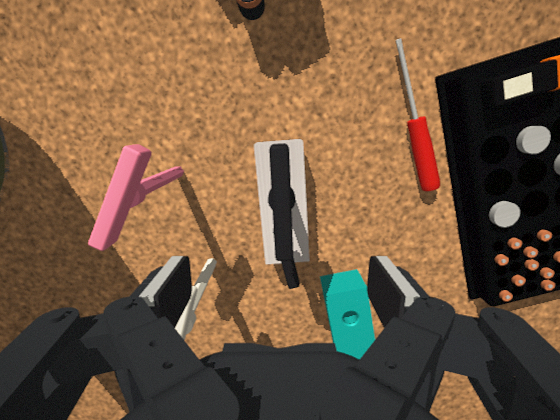

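View pics/wscrew.png

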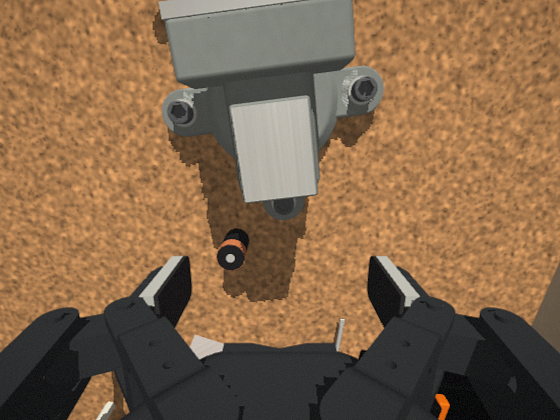

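Wrist view 1 shows the large bar at (281,200) on the aluminium stand, with the small bar's end beyond it at (290,275). View 2 shows the rear screw at (284,206), partly shadowed below the anvil edge. I'll take opposite-yaw pairs over both, camera straight above, so mount errors cancel.

```bash
python3 - <<'E'
from rig import bot
from h import *
M=np.array(pickle.load(open("wkey.pkl","rb"))["mount"])
def over(t,yaw,z,name):
    q=down(yaw);o=q2R(q)@M[:3,3]
    bot.move_to([t[0]-o[0],t[1]-o[1],z],q);bot.dwell(.15)
    s=bot.read_state();c=bot.read_camera("wrist");c["st"]=s;pickle.dump(c,open(name+".pkl","wb"));return c,s
ims=[]
for i,y in enumerate((0.149+1.55,0.149-1.55)):
    c,s=over([552,83],y,190,f"s{i}")
    p=c["image"][75:175,210:350];ims.append(cv2.resize(p,None,fx=2.85,fy=2.85,interpolation=2));print(dep(c,279,125,s))
for i,y in enumerate((-0.38-1.55,-0.38+1.55)):
    c,s=over([475,-190],y,270,f"k{i}")
    C=cloud(c,s);m=(C[...,2]>165)&(C[...,2]<205)&(np.hypot(C[...,0]-475,C[...,1]+190)<75)
    q=C[m];print(len(q),q[:,2].min(),np.median(q[:,2]))
    (cx,cy),wh,a=cv2.minAreaRect(q[:,:2].astype(np.float32));print(cx,cy,wh,a)
    p=c["image"][50:200,175:385];ims.append(cv2.resize(p,(ims[0].shape[1],ims[0].shape[0])))
print(bot.read_state()["clock"])
cv2.imwrite("pics/m.png",np.vstack([np.hstack(ims[:2]),np.hstack(ims[2:])]))
E
```

```text
[551.0450416   83.86755466  29.45259302]
[551.32590897  82.47227507  30.62421342]
3578 180.5681835938617 184.96466599861546
477.02569580078125 -189.39259338378906 (100.39533233642578, 16.029056549072266) 75.61270141601562
3496 180.7927075279497 185.02691029729652
477.0673828125 -188.58541870117188 (99.86788940429688, 16.026395797729492) 75.63768005371094
11.3
```

View pics/m.png

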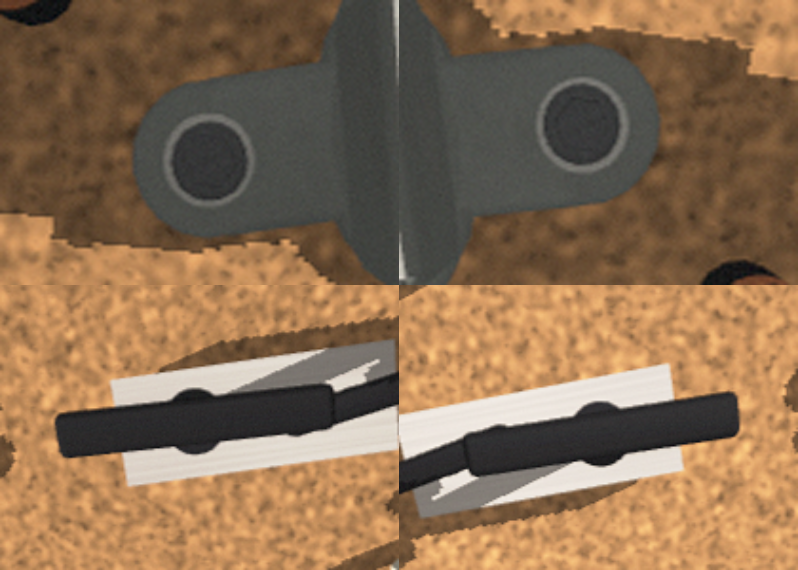

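The pictures show the screw head as a dark disc in a light ring at montage (208,160) and (582,124), with the anvil edge to one side. The large bar is cleanly seen in both lower panels. Next I fit the disc and grasp the key.

```bash
python3 - <<'E'
from rig import bot
from h import *
for n,(u0,v0) in(("s0",(210+208/2.85,75+160/2.85)),("s1",(210+183/2.85,75+124/2.85))):
    c=pickle.load(open(n+".pkl","rb"));s=c["st"]
    g=cv2.cvtColor(c["image"],6).astype(np.float32)
    big=cv2.resize(g[75:175,210:350],None,fx=4,fy=4,interpolation=2).astype(np.uint8)
    U,V=(u0-210)*4,(v0-75)*4
    disc=np.median(big[int(V)-20:int(V)+20,int(U)-20:int(U)+20])
    pol=cv2.warpPolar(big,(80,180),(U,V),80,0).astype(float)
    k=pol[:,:].argmax(1) if 0 else pol[:,45:70].argmax(1)+45   # bright ring radius per bearing
    th=np.arange(180)*2*np.pi/180
    pts=np.c_[U+k*np.cos(th),V+k*np.sin(th)]
    A=np.c_[2*pts,np.ones(180)];x=np.linalg.lstsq(A,(pts**2).sum(1),rcond=None)[0]
    m=(pol<(disc+pol.max(1).mean())/2)
    e=np.array([np.argmin(r[20:])+20 for r in m])
    p2=np.c_[U+e*np.cos(th),V+e*np.sin(th)];x2=np.linalg.lstsq(np.c_[2*p2,np.ones(180)],(p2**2).sum(1),rcond=None)[0]
    for nm,X,z in(("ring",x,25),("disc",x2,41)):
        u,v=210+(X[0]+.5)/4-.5,75+(X[1]+.5)/4-.5
        print(n,nm,u,v,"r",np.sqrt(X[2]+X[0]**2+X[1]**2)/4,plane(c,u,v,z,s).round(2))
    D=cloud(c,s)[int(v0)-16:int(v0)+17,int(u0)-16:int(u0)+17,2];print(np.percentile(D,[1,10,50,90,99]).round(1))
q=down(np.radians(75.62-90))
bot.move_to([477.05,-189,270],q)
bot.servo_line([477.05,-189,175])
bot.move_gripper(10,60)
bot.dwell(.2);s=bot.read_state();print(s["clock"],s["ee_pos"],s["grip_width"],s["grip_force"],s["ft_force"],s["joint_positions"])
E
```

```text
s0 ring 282.9370458943337 131.0047887089895 r 14.889454400567326 [555.96  88.22  25.  ]
s0 disc 283.05916200139984 131.16609063588174 r 13.825396985263753 [555.82  88.11  41.  ]
[20.1 21.1 29.5 40.5 41.6]
s1 ring 273.67139578123835 118.33482579977404 r 15.134551490600506 [556.36  88.35  25.  ]
s1 disc 273.57607778781926 118.27655572450509 r 14.098841494581825 [556.12  88.12  41.  ]
[20.1 21.2 29.8 40.5 41.7]
14.2 [ 477.22886433 -189.07823251  175.30786771] 14.971126002024006 59.09915328025818 [-0.71898555 -0.68640187  5.37120886] [-4.48591989e-01  2.95211059e-01  1.71127890e+00  1.11245181e-05
  1.13437476e+00 -1.97585254e-01]
```

```bash
cat >> h.py <<'E'
X,Y=555.97,88.12
def at(bot,z,yaw,x=X,y=Y,speed=60,f=None):
    return bot.servo_line([x,y,z],down(yaw),speed=speed,until_force=f)
E
python3 - <<'E'
from rig import bot
from h import *
s=bot.read_state();bot.servo_line([*s["ee_pos"][:2],310],speed=150)
y0=1.157
bot.move_to([X,Y,310],down(y0))
at(bot,215,y0,speed=120);bot.dwell(.3)
s=bot.read_state();print(s["clock"],s["ee_pos"],s["ft_force"],s["moment"],s["joint_positions"][5],s["grip_width"])
c=bot.read_camera("wrist");cv2.imwrite("pics/pre.png",c["image"])
hit=at(bot,200,y0,speed=12,f=3)
s=bot.read_state();print(hit,s["clock"],s["ee_pos"],s["ft_force"],s["moment"])
E
```

```text
17.6 [556.05392827  88.15839143 215.35462642] [-0.0164782  -0.15996618 -2.38769834] [ 0.02387403  0.00312383 -0.01706834] -1.0648581173446494 15.184184519861635
True 18.5333 [555.93242444  88.11423889 203.61671042] [ 0.58027473 -0.02397901  2.10834284] [ 0.07229003 -0.27162756 -0.00629484]
```

```bash
python3 - <<'E'
from rig import bot
from h import *
yaw=1.157
for i in range(17):
    yaw-=np.radians(4)
    at(bot,205.2,yaw,speed=20)
    hit=at(bot,200,yaw,speed=12,f=3)
    s=bot.read_state();z=s["ee_pos"][2]
    print(i,hit,round(s["clock"],2),s["ee_pos"].round(2),s["ft_force"].round(1),s["moment"].round(3))
    if z<201.5: break
    if s["clock"]>40: break
print(yaw,s["joint_positions"])
E
```

```text
0 True 19.05 [555.8   88.06 203.28] [ 2.3 -0.3 -2.3] [-0.033 -0.515  0.042]
1 True 19.56 [555.91  88.13 203.67] [-0.4 -0.1  2.4] [-0.012 -0.063 -0.026]
2 True 20.06 [555.94  88.13 203.89] [ 0.3 -0.7  3.7] [ 0.002 -0.06  -0.005]
3 True 20.56 [556.    88.14 203.97] [1.1 0.3 4.8] [ 0.03   0.008 -0.003]
4 True 21.05 [556.    88.1  204.04] [ 0.8 -0.5  5.1] [ 0.051 -0.115  0.024]
5 True 21.55 [556.06  88.1  204.09] [ 0.2 -0.3  4.7] [-0.021 -0.047  0.03 ]
6 True 22.05 [556.07  88.09 204.09] [-0.  -0.3  4.3] [-0.037 -0.013 -0.026]
7 True 22.55 [556.1   88.09 204.14] [-0.4 -1.   5.4] [-0.064 -0.005  0.034]
8 True 23.05 [556.1   88.09 204.14] [-0.3 -1.   4.4] [-0.034 -0.05   0.006]
9 True 23.55 [556.09  88.11 204.13] [ 1.2 -0.1  4.6] [-0.009  0.004 -0.015]
10 True 24.05 [556.05  88.1  204.08] [ 0.4 -1.   4.4] [-0.062 -0.002 -0.016]
11 True 24.55 [555.99  88.11 204.03] [0.3 0.1 4.8] [-0.024 -0.048  0.024]
12 True 25.05 [555.95  88.11 203.96] [-0.5 -0.7  6. ] [ 0.006  0.056 -0.001]
13 True 25.55 [555.9   88.11 203.84] [ 0.9 -0.2  3.5] [-0.033  0.003 -0.002]
14 True 26.05 [555.85  88.09 203.59] [ 0.6 -0.2  1.7] [-0.001 -0.333  0.019]
15 False 26.88 [555.98  88.13 199.91] [ 0.2  0.2 -2.5] [-0.037 -0.274  0.003]
0.03998927872362909 [ 9.21619084e-02  3.73405064e-01  1.54393266e+00 -3.53909005e-05
  1.22431697e+00  5.19780819e-02]
```

It dropped in at the sixteenth step. Now I feel it down to the floor.

```bash
python3 - <<'E'
from rig import bot
from h import *
yaw=0.04
hit=at(bot,193,yaw,speed=12,f=5)
s=bot.read_state();print(hit,round(s["clock"],2),s["ee_pos"].round(2),s["ft_force"].round(1),s["moment"].round(3))
bot.dwell(.3);s=bot.read_state();print(s["ee_pos"].round(2),s["ft_force"].round(1),s["moment"].round(3),s["joint_positions"].round(3),s["grip_width"])
E
```

```text
True 27.3 [556.19  88.14 196.23] [ 0.8 -0.4  5.6] [-0.017 -0.01   0.033]
[556.18  88.13 196.22] [0.5 0.4 4.4] [-0.044 -0.014 -0.015] [ 0.092  0.377  1.548 -0.     1.216  0.052] 15.460688549435794
```

Fully home (TCP 196.2, as predicted). Now turn.

```bash
python3 - <<'E'
from rig import bot
from h import *
bot.move_gripper(10,100)
j=np.array(bot.ik([X,Y,196.0],down(0.04)));b=j[5]
def mz(n=6):
    a=[]
    for _ in range(n): bot.dwell(.02);a.append(bot.read_state()["moment"][2])
    return np.mean(a)
d=0;m=mz();print("base",m);base=m;log=[]
while d<1.75:
    st=.06 if d<.84 and m<.2 else .03 if m<.17 else .01
    d+=st;j[5]=b+d;bot.move_joints(j)
    if d>.84 or m>.15: bot.dwell(.06)
    m=mz(3 if d<.84 else 6);log.append((round(d,3),round(m,3)))
    if m>.33: break
    if bot.read_state()["clock"]>52: break
s=bot.read_state();print(log);print(s["clock"],s["ee_pos"],s["ft_force"],s["moment"],s["joint_positions"][5]-b,s["grip_width"])
E
```

```text
base 0.005312474778473671
[(0.06, np.float64(0.007)), (0.12, np.float64(0.009)), (0.18, np.float64(0.029)), (0.24, np.float64(0.049)), (0.3, np.float64(0.02)), (0.36, np.float64(0.061)), (0.42, np.float64(0.031)), (0.48, np.float64(0.034)), (0.54, np.float64(0.024)), (0.6, np.float64(0.048)), (0.66, np.float64(0.019)), (0.72, np.float64(0.01)), (0.78, np.float64(0.031)), (0.84, np.float64(0.014)), (0.87, np.float64(0.085)), (0.9, np.float64(0.059)), (0.93, np.float64(0.056)), (0.96, np.float64(0.03)), (0.99, np.float64(0.078)), (1.02, np.float64(0.095)), (1.05, np.float64(0.071)), (1.08, np.float64(0.027)), (1.11, np.float64(0.066)), (1.14, np.float64(0.06)), (1.17, np.float64(0.084)), (1.2, np.float64(0.067)), (1.23, np.float64(0.065)), (1.26, np.float64(0.068)), (1.29, np.float64(0.03)), (1.32, np.float64(0.041)), (1.35, np.float64(0.09)), (1.38, np.float64(0.137)), (1.41, np.float64(0.368))]
39.9833 [556.16832476  88.21225723 196.32513723] [ 2.07875964 -0.0847611   5.60586929] [-0.01721836 -0.44949537  0.40198051] 1.40754223959468 14.270522756660428
```

```bash
python3 - <<'E'
from rig import bot
from h import *
def mz(n=8):
    a=[]
    for _ in range(n): bot.dwell(.03);a.append(bot.read_state()["moment"][2])
    return np.mean(a).round(3),np.std(a).round(3)
print("hold",mz())
yaw=0.04-1.41
j=np.array(bot.ik([X,Y,196.0],down(yaw)))
for k in range(4):
    j[5]-=.02;bot.move_joints(j);bot.dwell(.05);m=mz(4);print(k,m)
    if m[0]<.04: break
yaw+=.02*(k+1)
at(bot,225,yaw,speed=40)
at(bot,310,yaw,speed=150)
s=bot.read_state();print(s["clock"],s["ee_pos"],s["ft_force"],s["moment"],s["grip_width"])
yb=np.radians(75.62-90)
bot.move_to([477.1,-189,310],down(yb))
at(bot,225,yb,477.1,-189,speed=120);bot.dwell(.2)
s=bot.read_state();print(s["clock"],s["ee_pos"],s["ft_force"]);c=bot.read_camera("scene");cv2.imwrite("pics/back.png",cv2.resize(c["image"][130:270,130:330],None,fx=3,fy=3))
hit=at(bot,172,yb,477.1,-189,speed=30,f=5)
s=bot.read_state();print(hit,s["clock"],s["ee_pos"],s["ft_force"])
E
```

```text
hold (np.float64(0.346), np.float64(0.022))
0 (np.float64(0.213), np.float64(0.029))
1 (np.float64(0.062), np.float64(0.027))
2 (np.float64(0.003), np.float64(0.01))
43.1417 [555.69920285  88.10088524 308.84887122] [-0.79848904  0.38580689 -2.86982155] [-0.01305839 -0.02266148 -0.05475991] 14.437531390575105
45.625 [ 477.28868205 -189.08819736  225.63403029] [-0.02025575  0.48374898 -2.21060103]
True 47.1667 [ 477.22004666 -189.06128075  175.40983292] [-0.47487061 -0.01243634  6.02952401]
```

Held at 0.35 N m. The key is back at floor depth (TCP 175.4, as at the start). Release, retreat and check.

```bash
python3 - <<'E'
from rig import bot
from h import *
yb=np.radians(75.62-90)
at(bot,175.3,yb,477.1,-189,speed=10)
bot.move_gripper(40)
at(bot,180,yb,477.1,-189,speed=20);at(bot,300,yb,477.1,-189,speed=120)
bot.move_to([350,-330,320],down(-0.8));bot.dwell(.3)
s=bot.read_state();print(s["clock"],s["ft_force"])
c=bot.read_camera("scene");t=bot.read_camera("top")
a=cv2.resize(c["image"][130:300,130:400],(540,340));b=cv2.resize(t["image"][170:260,190:390],(540,243))
cv2.imwrite("pics/end.png",np.vstack([a,b]))
E
```

```text
50.4 [0.24021942 0.33504916 0.0029496 ]
```

View pics/end.png

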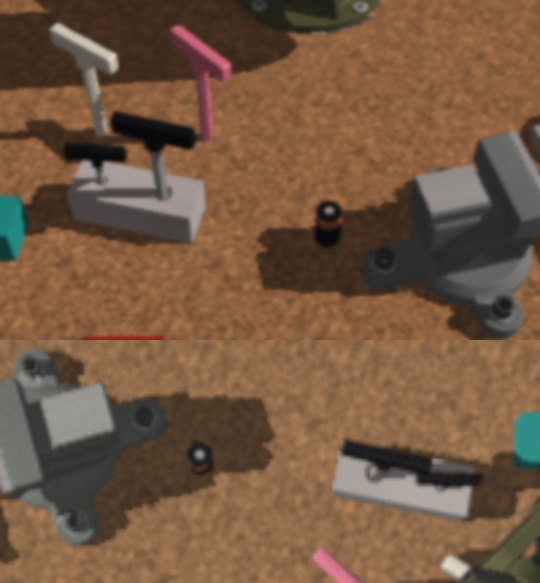

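The large key stands upright in its own hole, at (155,130) in the scene half. The small key at (95,155), the cell at (328,222) and the look-alikes are undisturbed.

```bash
python3 -c "
from rig import bot
print(bot.finish_job())"
```

```text
the job is handed in; nothing more can be done
None
```

The rear hold-down screw is tight, nipped up at about 0.35 N m with the key fully home. The large key is back in its own hole and released, and the job was handed in at about 50 s.

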